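# Turn the rolling mill's star wheel until its oiler stands upright

### The arm

A 7-joint arm with a two-finger parallel gripper is mounted at the origin on a cart in front of the work surface, level with it; the furniture and walls round the work are solid. World frame = base frame: x ahead of the robot, y to its left, z up, the work surface at z = 0. Lengths are in m, angles in rad, forces in N, time in s.
With the tool pointing down it reaches from about 0.4 to 0.85 m from the base axis. Payload 10.4 kg.
Tool frame: the origin (TCP) lies on the centre line of the jaws, within the pads' length; the fingertips stand r.finger_overhang ahead of it and the grasp point (between the pads) lies 5 mm behind it (r.finger_overhang is the distance from the TCP to the fingertips, in m); z points along the fingers, y is the line along which they close (so a half turn about z gives the same grasp; the last joint's range is limited). The gripper opens to 87 mm and grips with 3 to 60 N. Pads are 19 mm wide; open, the fingers measure 117 mm over their backs; the gripper's body (75 mm by 190 mm) begins 51 mm behind the grasp point.
Start: joints at [1.254, 0.332, -0.065, 1.46, 0.022, 1.35, -0.088], TCP at [0.181, -0.598, 0.237] pointing down, gripper open.
Joint ranges: [-2.6, 2.6], [-0.5, 2.12], [-1.47, 1.34], [0.16, 2.42], [-1.27, 4.41], [0.06, 2.06], [-2.6, 2.6]. Speed limits (rad/s): [2.22, 2.22, 2.79, 2.79, 3.14, 3.14, 3.14].

### API

Orientations are given as a unit quaternion [x, y, z, w].
In Python, from bench import read_state, viewer, r gives the robot as it stands.
- The arm moves only by the tool carry_out, never from a script. Its argument "moves" is a list of rows, each a list of 6 numbers: the shift along the tool's x, y, z in units of 40 mm (1.0 is 40 mm), then the turn, a rotation vector about the tool's x, y, z in units of 8 degrees (1.0 is 8 degrees). A call has 1 to 20 rows; each row shifts and turns the commanded pose from where the row before left it, along the tool's axes as they then stand; what a row does not reach is not made up. A row lasts 1/8 s, in which the tool goes at most 62.5 mm and 10.7 degrees, less where a joint would pass 70% of its speed; a pose out of reach is approached as far as the arm can. A call is refused whole if a number of a shift passes 1 or a number of a turn 1, either way. A call with a gripper value outside its range is refused whole. "fingers" is the finger opening in mm, from 0 to 87, set as the call begins (left out, the last holds). The fingers move at their own pace and stop on an object; "force" is the grip in N (left out, the last holds). Time passes only in rows, so rows that do not move let the fingers close. It gives the time, the measured TCP pose, the force, the opening and the grip force at its end, in the units of the state.
- read_state(): the state, without advancing time (a new reading comes with each control period).
- viewer.camera(name): name is "side" or "top"; returns a dict with "pixels" (384x512x3 uint8, red, green, blue), "range_z" (384x512 float32, m along the optical axis (not along the pixel's ray), 0 where there is no reading), "fx", "fy", "cx", "cy" (pixels), "k1" (the pictures are not rectified: a ray, as slopes to the right and down, at radius r is drawn at 1 + k1 r^2 times it, then the intrinsics apply), "xyz" and "orientation" of the camera in the world. Camera axes: x right, y down, z forward; pixel columns grow to the right and rows downward; lengths in m; the calibration is good to about 2 mm. A picture is of the moment at which its call begins.
- r.close_job(): hands the job in; it is judged then, once.
The state is a dict: "time": time; "joint_positions": joint angles; "joint_vel": joint speeds; "joint_torque": joint torques, N m; "ee_pos": TCP position; "eef_rot": TCP orientation; "ft_force": force on the tool from outside, world axes, zero at the start; "torque": the same for the moment, N m; "width": finger opening in m; "grip_force": force on a finger pad.
Only numpy, scipy, OpenCV 4.12 (cv2) and the standard library are available. Lean on these libraries where they do the work, as an engineer would, in place of code of your own. Each camera call takes 0.05 s, during which the arm holds its last target. There are 200 camera calls.

### The job

The hub of the rolling mill's star wheel is due for oil, and oil only runs in when the small brass oiler on the hub points straight up. Turn the wheel, either way round, by gently pushing its spokes round with your fingertips until the oiler stands straight up, then take your hand away; do not pinch the spokes, do not push on the oiler itself, and leave the bottle, pot and tweezers beside the mill where they are.

Things in the scene. Friction and masses are not known exactly. Their poses are not given: they have to be found in the camera images.
- star_wheel: the upright star wheel: hub 26 mm in radius, five steel spokes 13 mm thick, each with a black 22 mm ball at its end, reaching 128 mm from the axle; no rim. Origin: wheel centre, on the axle, 150 mm above the bench. Own x: along the axle, into the mill; own z: towards the oiler; turns with the wheel. Spokes at 36, 108, 180, 252 and 324 degrees from the oiler.
- oiler: small brass oil cup with a lid, 25 mm wide, standing out of the wheel's hub from 24 to 52 mm from the axle, midway between two spokes; sprung, gives 2 mm, must not be pushed on. Origin and axes are those of the wheel. The wheel turns without end both ways, with a steady drag of 0.16 N m (about 2 N at 80 mm from the axle), no spring or detent, and stays where it is left.
- mill: hand rolling mill of grey cast iron, bolted down, base 170 (own x) x 130 (own y) mm, 205 mm high; open space above. Origin: centre of its underside; the wheel's centre lies at own (-125, 0, 150) mm. Own -x axis points out of the wheel's front, to the front and somewhat to the right; its gear case begins 30 mm behind the wheel's middle plane.
- bottle_white: white plastic bottle with blue cap, 45 mm across, 96 mm high, standing to the left of the mill; origin at the centre of its underside. Leave alone.
- pot_red: small red pot with lid, 41 mm across, 30 mm high, standing to the right of the mill; origin at the centre of its underside. Leave alone.
- tweezers_2: steel tweezers, 122 mm long (own y), 20 mm wide, 8 mm thick, lying on the bench to the right of the wheel; origin at the centre of its underside. Leave alone.

How it is judged:
On the way:
1. the fingers push a spoke (contact force between the fingers and star_wheel above 0.5 N), for 0.05 s.
At the end, for the whole second after the job is handed in: the oiler points straight up within 0.1 rad (about 6 degrees), the wheel is at rest, and bottle, pot and tweezers are within 15 mm of where they stood (angle between star_wheel's own z axis and vertical below 0.1 rad and angular speed of star_wheel below 0.05 rad/s and distance of each of bottle_white, pot_red, tweezers_2 from where it was at the start of the episode below 0.015 m); the robot touches nothing.
It fails at once if a spoke is pinched or pressed hard (more than 30 N between fingers and wheel while the wheel stands all but still) (contact force between the fingers and star_wheel above 30 N and angular speed of star_wheel below 0.3 rad/s).
It fails at once if the wheel is flung round (faster than 8 rad/s) (angular speed of star_wheel above 8 rad/s).
It fails at once if the oiler is pushed (more than 2 N) (contact force between any of the fingers, the arm and oiler above 2 N).
It fails at once if bottle, pot or tweezers are lifted or shifted by more than 15 mm (distance of any of bottle_white, pot_red, tweezers_2 from where it was at the start of the episode above 0.015 m).
It also fails if it takes over 64 s, if anything falls off the work surface, if the arm or the gripper's body presses on something with over 40 N, if the wrist force passes 120 N, or if a joint passes its speed limit or range.

## Working session

There is one attempt and no reset: what is moved stays moved. The work goes in short steps, Python scripts to look and compute and a tool call to move; the robot and the scene stay as the last step left them, time stands still between calls to the robot, and variables do not carry over. Pictures are saved under pics/ and viewed, at most 10 in all, crops included, and the job is handed in when it is done.

Besides the shell and the picture viewer there is one more tool, called after ">>>" as name(argument=value, ...), one argument or row to a line, values as JSON. carry_out: Moves the arm, as the interface text tells. Its arguments: {"type":"object","properties":{"moves":{"type":"array","items":{"type":"array","items":{"type":"number"}}},"fingers":{"type":"number"},"force":{"type":"number"}},"required":["moves"]}

```bash
mkdir -p pics
cat > h.py <<'E'
import numpy as np,cv2
from scipy.spatial.transform import Rotation as R
from bench import read_state, viewer, r
def cam(n):
    c=viewer.camera(n); cv2.imwrite
    return c
def pts(c,uv=None):
    K=np.array([[c['fx'],0,c['cx']],[0,c['fy'],c['cy']],[0,0,1.]]);D=np.array([c['k1'],0,0,0])
    z=c['range_z']
    if uv is None:
        v,u=np.mgrid[0:z.shape[0],0:z.shape[1]]; uv=np.c_[u.ravel(),v.ravel()]
    uv=np.asarray(uv,float)
    n=cv2.undistortPoints(uv[:,None,:],K,D)[:,0]
    zz=z[uv[:,1].round().astype(int),uv[:,0].round().astype(int)]
    P=np.c_[n*zz[:,None],zz]
    return R.from_quat(c['orientation']).apply(P)+c['xyz'],zz
E
python3 - <<'E'
from h import *
print(read_state(), r.finger_overhang)
for n in ('side','top'):
    c=cam(n); cv2.imwrite(f'pics/{n}0.png',cv2.resize(c['pixels'][:,:,::-1],(800,600),interpolation=cv2.INTER_CUBIC))
    print(n,c['xyz'],R.from_quat(c['orientation']).as_matrix().round(3).tolist(),c['fx'],c['cx'],c['cy'],c['k1'])
    np.savez(f'{n}0.npz',**c)
E
```

```text
{'time': 0.0, 'joint_positions': array([ 1.25435721,  0.33288383, -0.06469308,  1.4609277 ,  0.02160473,
        1.34992474, -0.08847816]), 'joint_vel': array([ 8.56162367e-04, -6.68110775e-04,  1.10928754e-03, -1.41566494e-03,
       -7.81203537e-05,  3.73837405e-04,  2.40965199e-04]), 'joint_torque': array([-3.41864379e-04, -6.23252892e+01,  2.42485700e-02, -3.89900708e+01,
       -6.13303226e-02,  3.97319219e-02,  1.36271779e-04]), 'ee_pos': array([ 0.18089996, -0.59786024,  0.23575296]), 'eef_rot': array([ 9.89223751e-01,  1.46409860e-01, -1.42670031e-04, -7.09787464e-04]), 'ft_force': array([-0.25676727,  0.61942404, -0.00914633]), 'torque': array([ 0.00602215,  0.0232841 , -0.01279571]), 'grip_force': 0.0, 'width': 0.08725717064941789} 0.014
side [ 0.50688968 -0.74364299  0.82502675] [[0.971, -0.203, 0.129], [-0.241, -0.796, 0.555], [-0.01, -0.57, -0.822]] 453.0282019651228 257.21415527380884 193.0669676798036 -0.135243156022918
top [ 0.49636676 -0.25754647  0.96821113] [[-0.006, -0.993, 0.115], [-1.0, 0.005, -0.007], [0.006, -0.115, -0.993]] 386.6395553637418 255.88785591636088 193.04931115259853 -0.014669872827010152
```

View pics/side0.png

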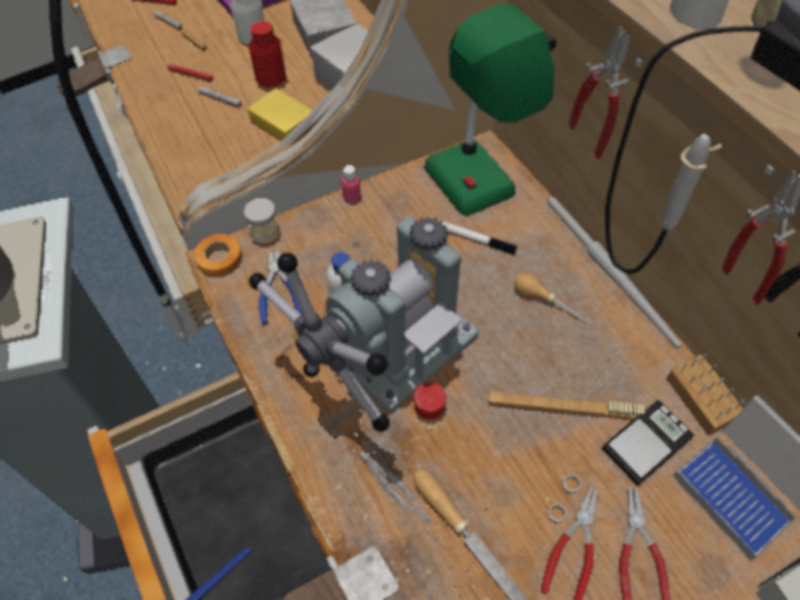

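View pics/top0.png

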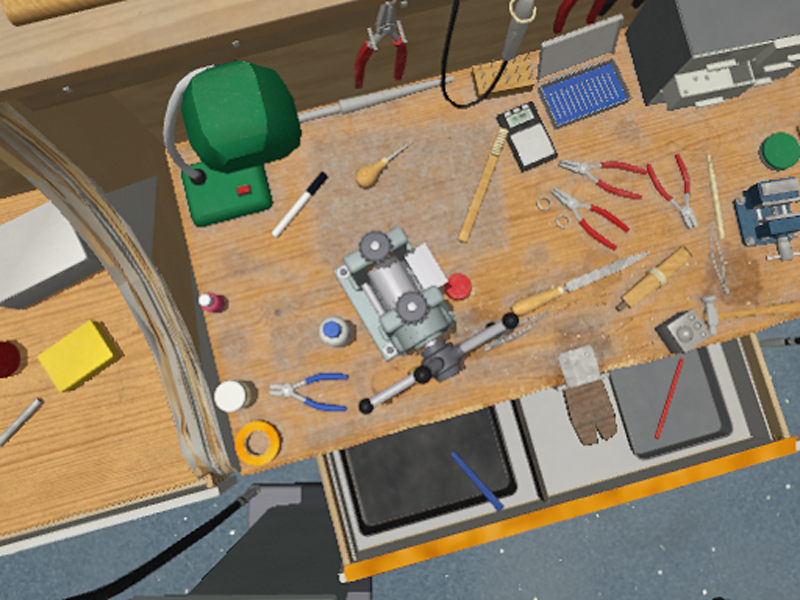

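Run:
```python
from h import *
s=np.load('side0.npz');t=np.load('top0.npz')
k=.64
for n,c,l in(('side',s,[(257,280),(288,262),(376,364),(380,422),(311,369),(318,338),(430,398)]),('top',t,[(366,406),(422,374),(511,320),(440,360),(333,330),(458,286)])):
    P,z=pts(c,np.array(l)*k); print(n);print(np.c_[l,P.round(4)])
im=s['pixels'][140:290,140:270,::-1]
cv2.imwrite('pics/c1.png',cv2.resize(im,None,fx=4,fy=4,interpolation=cv2.INTER_CUBIC))
im=t['pixels'][180:290,210:350,::-1]
cv2.imwrite('pics/c2.png',cv2.resize(im,None,fx=5,fy=5,interpolation=cv2.INTER_CUBIC))
```

```text
side
[[ 2.570e+02  2.800e+02  4.531e-01 -2.215e-01  1.595e-01]
 [ 2.880e+02  2.620e+02  4.952e-01 -2.937e-01  2.700e-01]
 [ 3.760e+02  3.640e+02  5.585e-01 -4.050e-01  2.272e-01]
 [ 3.800e+02  4.220e+02  5.582e-01 -4.012e-01  8.790e-02]
 [ 3.110e+02  3.690e+02  4.931e-01 -2.939e-01  5.390e-02]
 [ 3.180e+02  3.380e+02  5.092e-01 -3.290e-01  1.759e-01]
 [ 4.300e+02  3.980e+02  6.302e-01 -3.579e-01  3.050e-02]]
top
[[ 3.660e+02  4.060e+02  4.520e-01 -2.176e-01  1.640e-01]
 [ 4.220e+02  3.740e+02  4.938e-01 -2.869e-01  2.735e-01]
 [ 5.110e+02  3.200e+02  5.590e-01 -3.994e-01  2.268e-01]
 [ 4.400e+02  3.600e+02  5.113e-01 -3.143e-01  1.824e-01]
 [ 3.330e+02  3.300e+02  5.568e-01 -1.667e-01  9.800e-02]
 [ 4.580e+02  2.860e+02  6.293e-01 -3.549e-01  3.230e-02]]
```

View pics/c1.png

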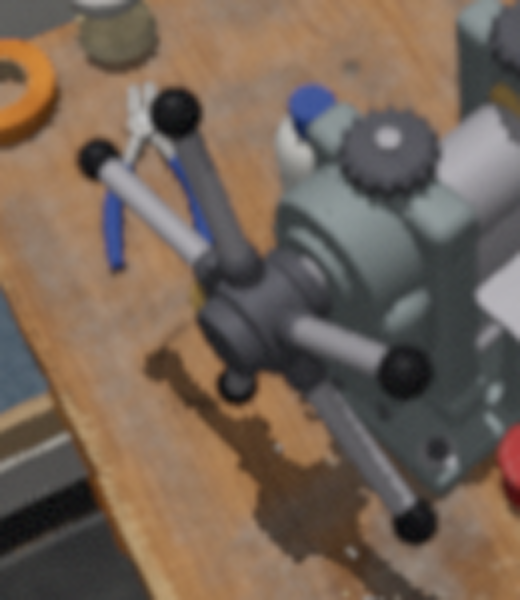

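View pics/c2.png

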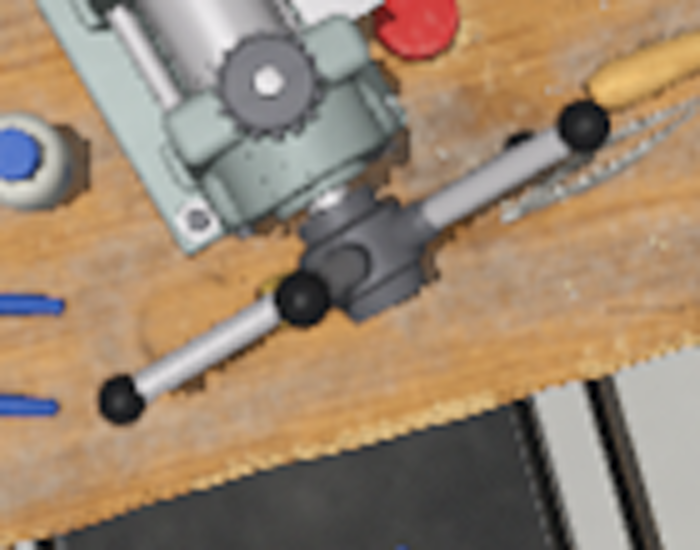

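The crops show brass at crop 1 (200,292) and crop 2 (270,285). So the oiler points left and down, between the left spoke and the bottom spoke. Next I'll fit the wheel to the ball centres.

```bash
cat > fit.py <<'E'
from h import *
from scipy.optimize import least_squares
def fit(Q,idx,x0):
    # x: centre(3), yaw of u, angle of spoke0 ; idx = spoke index (clockwise +72 ccw)
    def m(x):
        a=x[4]+np.radians(72)*np.array(idx); u=np.array([np.cos(x[3]),np.sin(x[3]),0])
        return x[:3]+.117*(np.cos(a)[:,None]*u+np.sin(a)[:,None]*[0,0,1])
    s=least_squares(lambda x:(m(x)-Q).ravel(),x0); return s.x,(m(s.x)-Q)
E
python3 - <<'E'
from fit import *
s=np.load('side0.npz');t=np.load('top0.npz');k=.64
Q=[];
for c,l in((s,[(376,364),(288,262),(257,280),(311,369),(380,422)]),(t,[(511,320),(422,374),(366,406)])):
    P,z=pts(c,np.array(l)*k); d=P-c['xyz']; Q.append(P+.011*d/np.linalg.norm(d,axis=1)[:,None])
Q=np.vstack(Q); x,e=fit(Q,[0,1,2,3,4,0,1,2],[.51,-.31,.15,-1.04,.6])
print(x.round(4),np.degrees(x[3:]),(e*1000).round(1))
u=np.array([np.cos(x[3]),np.sin(x[3]),0])
st=read_state();T=R.from_quat(st['eef_rot']).as_matrix();print(T.round(3))
print('tool yaw y',np.degrees(np.arctan2(T[1,1],T[0,1])))
# start point: above gap left of top spoke: u=-.085
for uu in(-.09,-.08):
    p=x[:3]+uu*u; print(uu,p, T.T@(p-st['ee_pos'])/.04)
E
```

```text
[ 0.5115 -0.3175  0.1504 -1.0405  0.6117] [-59.61472339  35.05061899] [[ 0.6 -0.5 -0.1]
 [-0.9 -1.1  0.8]
 [-0.1 -1.8  1.5]
 [-0.6  3.7 -4.7]
 [-0.1 -1.5  2.1]
 [-0.   1.3  1.5]
 [ 0.4 -0.5 -0.3]
 [ 0.9  0.5 -0.7]]
[[ 0.957  0.29  -0.   ]
 [ 0.29  -0.957  0.001]
 [-0.    -0.001 -1.   ]]
tool yaw y -73.16949239379208
-0.09 [ 0.46595239 -0.23983967  0.1503648 ] [ 9.41337191 -6.50243686  2.14454988]
-0.08 [ 0.47101051 -0.24846611  0.1503648 ] [ 9.47196558 -6.25940047  2.14424314]
```

>>> carry_out(
  fingers=0,
  force=10,
  moves=[
    [0,0,-1,0,0,0],
    [0,0,-1,0,0,0],
    [0,0,-1,0,0,0],
    [0.7,-0.5,0,0,0,0],
    [0.7,-0.5,0,0,0,0],
    [0.7,-0.5,0,0,0,0],
    [0.7,-0.5,0,0,0,0],
    [0.7,-0.5,0,0,0,0],
    [0.7,-0.5,0,0,0,0],
    [0.7,-0.5,0,0,0,0],
    [0.7,-0.5,0,0,0,0],
    [0.7,-0.5,0,0,0,0],
    [0.7,-0.5,0,0,0,0],
    [0.7,-0.5,0,0,0,0],
    [0.7,-0.5,0,0,0,0],
    [0.7,-0.4,0,0,0,0],
    [0.3,0,0,0,0,0],
    [0,0,0,0,0,-0.85],
    [0,0,0,0,0,-0.85],
    [0,0,0,0,0,0],
  ],
)

```text
time: 2.6
ee_pos: [0.4664, -0.2453, 0.3562]
eef_rot: [0.965, 0.262, -0.0, -0.0]
ft_force: [0.5, -0.0, -0.1]
width: 0.0007
grip_force: 0.0
```

```bash
cat > w.py <<'E'
from fit import *
C=np.array([.5115,-.3175,.1504]);y=-1.0405
W=np.array([[np.cos(y),np.sin(y),0],[-np.sin(y),np.cos(y),0],[0,0,1]]) # rows u, axle(in), up
def where():
    st=read_state();T=R.from_quat(st['eef_rot']).as_matrix()
    p=W@(st['ee_pos']-C); print('t',st['time'],'tcp u,axle,up mm',(p*1000).round(1),'tip up',round(p[2]*1000-14,1),'w',st['width'],'F',st['ft_force'].round(1)); print((W@T).round(3).tolist())
E
python3 -c "
from w import *;where();print(read_state()['joint_positions'])"
```

```text
t 2.6 tcp u,axle,up mm [-85.1  -2.4 205.8] tip up 191.8 w 0.0006564680791339704 F [ 0.5 -0.  -0.1]
[[0.001, 1.0, -0.0], [1.0, -0.001, -0.001], [-0.001, -0.0, -1.0]]
[ 0.78859779  0.10394931 -0.42527186  1.49495653  0.04308632  1.55248002
 -0.67709994]
```

>>> carry_out(
  moves=[
    [0.06,0,0.8,0,0,0],
    [0,0,0.8,0,0,0],
    [0,0,0.9,0,0,0],
    [0,0.4,0,0,0,0],
    [0,0.3,0,0,0,0],
    [0,0.3,0,0,0,0],
    [0,0.3,0,0,0,0],
    [0,0.3,0,0,0,0],
    [0,0.3,0,0,0,0],
    [0,0.3,0.03,0,0,0],
    [0,0.3,0.08,0,0,0],
    [0,0.27,0.11,0,0,0],
    [0,0.17,0.1,0,0,0],
    [0,0.17,0.11,0,0,0],
    [0,0.19,0.15,0,0,0],
    [0,0,0,0,0,0],
  ],
)

```text
time: 4.6
ee_pos: [0.5355, -0.3573, 0.2324]
eef_rot: [0.965, 0.262, -0.0, -0.0]
ft_force: [1.0, 0.9, -1.0]
width: 0.0003
grip_force: 0.0
```

Run:
```python
from w import *
where()
c=cam('side');np.savez('side1.npz',**c)
cv2.imwrite('pics/c3.png',cv2.resize(c['pixels'][120:300,120:290,::-1],None,fx=3.3,fy=3.3,interpolation=cv2.INTER_CUBIC))
```

```text
t 4.6 tcp u,axle,up mm [46.5  0.6 82. ] tip up 68.0 w 0.0002739003808294036 F [ 1.   0.9 -1. ]
[[-0.0, 1.0, -0.001], [1.0, 0.0, -0.001], [-0.001, -0.001, -1.0]]
```

View pics/c3.png

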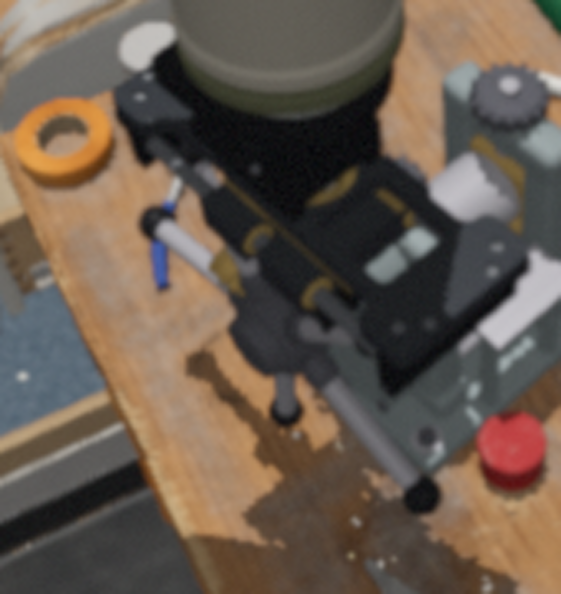

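>>> carry_out(
  moves=[
    [0,0,-0.8,0,0,0],
    [0,0,-0.9,0,0,0],
    [0,0,-0.9,0,0,0],
    [0,-0.8,0,0,0,0],
    [0,-0.9,0,0,0,0],
    [0,-0.9,0,0,0,0],
    [0,-0.9,0,0,0,0],
    [0,0,0,0,0,0],
  ],
)

```text
time: 5.65
ee_pos: [0.4644, -0.2339, 0.3384]
eef_rot: [0.965, 0.264, 0.0, 0.001]
ft_force: [-1.3, -0.0, -0.3]
width: 0.0004
grip_force: 0.0
```

Run:
```python
from w import *
where()
c=cam('side');np.savez('side2.npz',**c)
cv2.imwrite('pics/c4.png',cv2.resize(c['pixels'][120:300,120:290,::-1],None,fx=3.3,fy=3.3,interpolation=cv2.INTER_CUBIC))
```

```text
t 5.65 tcp u,axle,up mm [-96.    1.6 188. ] tip up 174.0 w 0.0003993075174625122 F [-1.3 -0.  -0.3]
[[-0.004, 1.0, 0.002], [1.0, 0.004, 0.0], [0.0, 0.002, -1.0]]
```

View pics/c4.png

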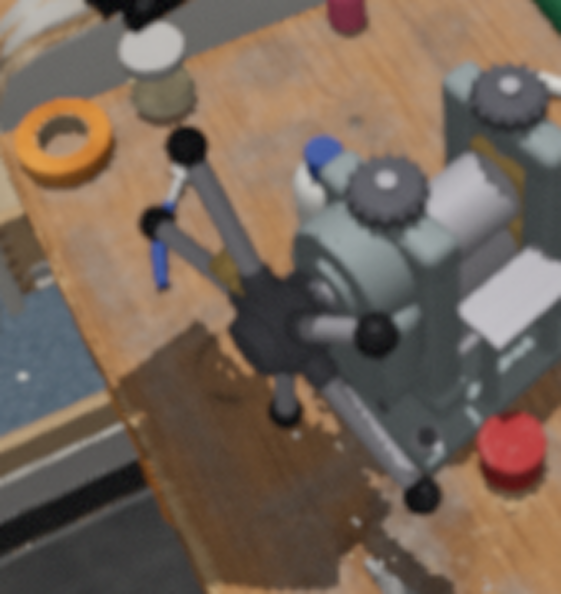

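Run:
```python
from w import *
c=np.load('side2.npz')
l=np.array([(377,334),(187,146),(155,222),(423,494)])/3.3+120
P,z=pts(c,l);d=P-c['xyz'];Q=P+.011*d/np.linalg.norm(d,axis=1)[:,None]
p=(Q-C)@W.T; print((p*1000).round(1))
print((np.degrees(np.arctan2(p[:,2],p[:,0]))-[0,72,144,-72])%360)
```

```text
[[  80.6    0.9   84. ]
 [ -56.3    0.9  101.1]
 [-115.2   -0.3  -21. ]
 [ 105.7    1.2  -51. ]]
[46.17480685 47.12234415 46.30561736 46.24961285]
```

>>> carry_out(
  moves=[
    [0,0,0.7,0,0,0],
    [0,0,0.7,0,0,0],
    [0,0,0.65,0,0,0],
    [0,0.36,0,0,0,0],
    [0,0.3,0,0,0,0],
    [0,0.3,0,0,0,0],
    [0,0.3,0,0,0,0],
    [0,0.3,0,0,0,0],
    [0,0.3,0,0,0,0],
    [0,0.3,0.01,0,0,0],
    [0,0.3,0.03,0,0,0],
    [0,0.3,0.08,0,0,0],
    [0,0.27,0.11,0,0,0],
    [0,0.15,0.08,0,0,0],
    [0,0.14,0.09,0,0,0],
    [0,0,0,0,0,0],
    [0,0,0,0,0,0],
  ],
)

```text
time: 7.82
ee_pos: [0.532, -0.3505, 0.2393]
eef_rot: [0.965, 0.263, -0.0, -0.0]
ft_force: [-0.0, 0.5, 0.6]
width: 0.0007
grip_force: 0.0
```

```bash
python3 -c "
from w import *;where()"
```

```text
t 7.825 tcp u,axle,up mm [38.8  1.  88.9] tip up 74.9 w 0.0007159076602779324 F [-0.   0.5  0.6]
[[-0.001, 1.0, -0.0], [1.0, 0.001, -0.0], [-0.0, -0.0, -1.0]]
```

>>> carry_out(
  moves=[
    [0,-0.1,-0.3,0,0,0],
    [0,0,-0.8,0,0,0],
    [0,0,-0.9,0,0,0],
    [0,0,-0.9,0,0,0],
    [0,-0.8,0,0,0,0],
    [0,-0.9,0,0,0,0],
    [0,-0.9,0,0,0,0],
    [0,-0.9,0,0,0,0],
    [0,0,0,0,0,0],
  ],
)

```text
time: 8.95
ee_pos: [0.4587, -0.2241, 0.3573]
eef_rot: [0.965, 0.264, 0.001, 0.001]
ft_force: [-1.0, -0.1, -0.1]
width: 0.0006
grip_force: 0.0
```

Run:
```python
from w import *
where()
c=cam('side');np.savez('side3.npz',**c)
cv2.imwrite('pics/c5.png',cv2.resize(c['pixels'][120:300,120:290,::-1],None,fx=3.3,fy=3.3,interpolation=cv2.INTER_CUBIC))
```

```text
t 8.95 tcp u,axle,up mm [-107.3    1.7  206.9] tip up 192.9 w 0.0006172343353984147 F [-1.  -0.1 -0.1]
[[-0.004, 1.0, 0.003], [1.0, 0.004, 0.001], [0.001, 0.003, -1.0]]
```

View pics/c5.png

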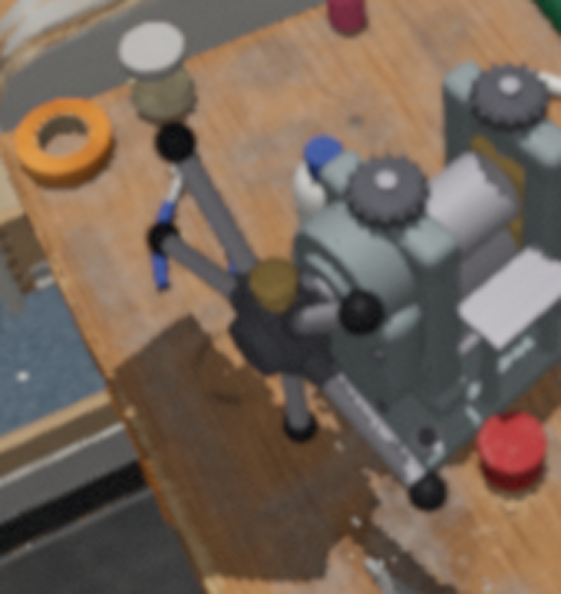

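The oiler (274,285) now stands up from the hub, with balls at (361,311), (175,142), (162,237) and (429,491).

Run:
```python
from w import *
c=np.load('side3.npz')
l=np.array([(361,311),(175,142),(163,238),(428,491)])/3.3+120
P,z=pts(c,l);d=P-c['xyz'];Q=P+.011*d/np.linalg.norm(d,axis=1)[:,None]
p=(Q-C)@W.T; print((p*1000).round(1))
print((np.degrees(np.arctan2(p[:,2],p[:,0]))-[0,72,144,-72])%360)
```

```text
[[  69.8    1.3   91.3]
 [ -66.2    0.    96.2]
 [-113.6    0.9  -36.6]
 [ 110.8    0.4  -38.1]]
[52.5843945  52.51832716 53.87691328 53.00764662]
```

```bash
python3 -c "
from h import *
print(r.close_job())"
```

```text
the job is handed in; nothing more can be done
None
```

I turned the star wheel about 126° in two gentle pushes on its spokes, which leaves the oiler upright to about 1° by camera; the hand is clear of the wheel and the job is handed in, though no verdict came back.

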